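# Pop open the touch-latch door of the counter display case

## Robot

A 7-joint arm with a two-finger parallel gripper is mounted at the origin on the work surface. World frame = base frame: x ahead of the robot, y to its left, z up, the work surface at z = 0. Lengths are in m, angles in degrees, forces in N, time in s.
With the tool pointing down it reaches from about 0.35 to 0.9 m from the base axis. Payload 19.9 kg.
Tool frame: the origin (TCP) lies between the finger pads; the fingertips stand 17 mm ahead of it and the grasp point (between the pads) lies 2 mm behind it; z points along the fingers, x is the direction in which the jaws open and shut, and the axes are right-handed (so a half turn about z gives the same grasp; the last joint's range is limited). The gripper opens to 94 mm and grips with 3 to 60 N. Pads are 16 mm wide; open, the fingers measure 119 mm over their backs; the gripper's body (75 mm by 177 mm) begins 78 mm behind the grasp point.
Start: joints at [61.45, 23.915, -0.59, 92.452, 0.269, 63.638, -3.037], TCP at [0.276, -0.561, 0.222] pointing down, gripper open.
Joint ranges: [-161.28, 161.28], [-22.2, 115.67], [-73.04, 71.86], [3.21, 147.25], [-68.34, 248.33], [10.77, 114.83], [-161.83, 161.83]. Speed limits (degrees/s): [108.29, 108.29, 136.94, 136.94, 172.46, 172.46, 172.46].

## Interface

Orientations are given as a 3x3 rotation matrix whose columns are the frame's x, y, z axes.
In Python, from plant import robot, claw, kin, monitor, get_image, camera_info, sign_off gives the robot as it stands. Calls block until the motion is done:
- robot.move_to(position, orientation): joint-space move of the TCP to a pose.
- robot.line_to(position, ori=None, feed=0.15, contact_N=None): straight line of the TCP; ori=None keeps the orientation; feed is the mean speed in m/s. With contact_N (N) it stops when the force on the tool has changed by that much, and returns True; else False.
- robot.goto_joints(angles): joint-space move.
- claw.set_gripper(opening, grip_force=None): finger opening in m; grip_force is the grip in N (None keeps the last); returns when the fingers have stopped.
- robot.dwell(seconds).
- kin.ik(position, orientation): joint angles nearest the present ones, or None.
- monitor.get_obs(): the state.
- get_image(name): name is "side" or "top" or "wrist"; returns (picture, depth): 420x560x3 uint8, red, green, blue; 420x560 float32, m along the optical axis (not along the pixel's ray), 0 where there is no reading.
- camera_info(name): a dict with "camera_matrix" (3x3 intrinsics, pixels), "D" ([k1, k2, p1, p2, k3] as OpenCV has them; the pictures are not rectified), "pose" (4x4, takes a point from camera to world coordinates). Camera axes: x right, y down, z forward; pixel columns grow to the right and rows downward; lengths in m; the calibration is good to about 2 mm. A picture is of the moment at which its call begins: read the wrist's pose just before it. camera_info takes no time and is no camera call; for the wrist camera it gives the pose at the moment of the call.
A pose or a line that the arm cannot do raises robot.MotionError and nothing moves.
- sign_off(): hands the job in, once; it reports no verdict.
The state is a dict: "time_s": time; "joint_positions": joint angles; "qd": joint speeds; "joint_efforts": joint torques, N m; "ee_pos": TCP position; "tool_rot": TCP orientation; "ft_force": force on the tool from outside, world axes, zero at the start; "ft_torque": the same for the moment, N m; "opening": finger opening in m.
Only numpy, scipy, OpenCV 4.12 (cv2) and the standard library are available. Lean on these libraries where they do the work, as an engineer would, in place of code of your own. Each camera call takes 0.05 s, during which the arm holds its last target. There are 200 camera calls.

## Task

A customer wants the bottle in the clear display case on the counter, so open the door that it stands behind, on your side of the case. Press that door in near its free edge with a fingertip until the touch catch gives, let the spring push it ajar, then put a finger behind its edge and swing it wide open, about square to the case, and leave it standing so; the door is not to be pinched. Keep the other door shut, and leave the bottle, the box and the things on the counter where they stand.

Things in the scene. Friction and masses are not known exactly. Their poses are not given: they have to be found in the camera images.
- case: display case fixed on the counter: 200 mm deep (x), 460 wide (y), 250 high; white base 22 mm thick, clear panes in aluminium rails, divider at y = 0. The two doors on the robot's side (-x) lie before the frame, whose front is at x = -100 mm; shut, their inner faces are at x = -106, outer at -120 mm. Catches sit on the divider, 70 to 140 mm up. Origin: centre of the underside; z up
- left_door (a joint): left door seen from the robot (case y > 0). 0 shut and latched, grows as the free edge swings to the robot, 1.57 square to the case, stop 1.75. Pressed, it goes negative to a firm stop at -0.028; past -0.019 (4 mm, 6 N near the free edge) the catch lets go. As the finger draws back a sprung plunger pushes it to about 0.26 (free edge 57 mm out) and it stays. No re-latching. Friction 0.05 N m holds it where left
- right_door (a joint): right door seen from the robot (case y < 0). 0 shut and latched, grows as the free edge swings to the robot, 1.57 square to the case, stop 1.75. Pressed, it goes negative to a firm stop at -0.028; past -0.019 (4 mm, 6 N near the free edge) the catch lets go. As the finger draws back a sprung plunger pushes it to about 0.26 (free edge 57 mm out) and it stays. No re-latching. Friction 0.05 N m holds it where left
- left_outer (a point): white outer face of the left door (aluminium framed, no handle; 223 mm wide, 14 mm thick, from 6 to 246 mm above the counter). Origin on the face 25 mm below the upper edge, 30 mm from the free edge, 189 mm from the hinge axis, 7 mm on the robot's side of the door's mid-plane, which holds that axis. Turns with the door: x through it, outer to inner; z up
- left_inner (a point): inner face of the left door; origin 14 mm straight behind that of the outer face, axes alike. The hinge axis is upright at case x -113, y +222 mm; the free edge, shut, at case y +3 mm. A steel hook stands 30 mm off this face by the free edge, 88 to 104 mm above the counter; behind the upper 100 mm of the door all is clear
- right_outer (a point): white outer face of the right door (aluminium framed, no handle; 223 mm wide, 14 mm thick, from 6 to 246 mm above the counter). Origin on the face 25 mm below the upper edge, 30 mm from the free edge, 189 mm from the hinge axis, 7 mm on the robot's side of the door's mid-plane, which holds that axis. Turns with the door: x through it, outer to inner; z up
- right_inner (a point): inner face of the right door; origin 14 mm straight behind that of the outer face, axes alike. The hinge axis is upright at case x -113, y -222 mm; the free edge, shut, at case y -3 mm. A steel hook stands 30 mm off this face by the free edge, 88 to 104 mm above the counter; behind the upper 100 mm of the door all is clear
- bottle: the wanted bottle, brown glass with a paper label and black cap, 60 mm across, 190 mm high, upright in one of the two compartments (case y above 0: behind the left door, below 0: behind the right); origin at the centre of its underside
- gift_box: cardboard gift box 75 x 75 x 95 mm in the other compartment; origin at the centre of its underside
- can: drinks can, aluminium, 66 mm across, 115 mm high, on the counter to the left of the case; origin at the centre of its underside
- pump: white pump bottle, 60 mm across, 183 mm high, on the counter to the right of the case; origin at the centre of its underside
- pen_cup: dark steel cup with pens, 76 mm across, pens to 150 mm high, on the counter to the right and nearer to the robot; origin at the centre of its underside
There are look-alikes about, which are no part of the job. There is more than one size of the can; the job needs the middle-sized. What is shaped like the pump but red is not meant.

How it is judged:
By the outcome, as a careful person would: the job done as asked, in the order asked, and still so for the second after the job is handed in, with the robot touching nothing.
It also fails if it takes over 58 s, if anything falls off the work surface, if the arm or the gripper's body presses on something with over 40 N, if the wrist force passes 120 N, or if a joint passes its speed limit or range.

## Working session

There is one attempt and no reset: what is moved stays moved. The work goes in short steps, each a Python script; the robot and the scene stay as the last script left them, time stands still between calls to the robot, and variables do not carry over. Pictures are saved under pics/ and viewed, about 8 in all and at most 12, crops included, and the job is handed in when it is done.

```bash
ls; mkdir -p pics; python3 - <<'E'
from plant import *
import cv2,numpy as np
for n in("side","top"):
    p,d=get_image(n); cv2.imwrite(f"pics/{n}0.png",p[...,::-1]); np.save(f"pics/{n}0.npy",d)
    i=camera_info(n); print(n,i)
print(monitor.get_obs()["time_s"])
E
```

```text
pics
side {'camera_matrix': array([[491.54477335,   0.        , 280.46368568],
       [  0.        , 491.54477335, 218.51218864],
       [  0.        ,   0.        ,   1.        ]]), 'D': array([0.01034032, 0.        , 0.        , 0.        , 0.        ]), 'pose': array([[-0.51097202, -0.81650194,  0.26876044,  0.13546496],
       [-0.85954221,  0.48178264, -0.17050708,  0.16775616],
       [ 0.00973525, -0.3181353 , -0.94799534,  1.51728038],
       [ 0.        ,  0.        ,  0.        ,  1.        ]])}
top {'camera_matrix': array([[450.44387631,   0.        , 282.43296696],
       [  0.        , 450.44387631, 208.14968863],
       [  0.        ,   0.        ,   1.        ]]), 'D': array([-0.13332618,  0.        ,  0.        ,  0.        ,  0.        ]), 'pose': array([[-9.24883162e-04, -9.90838601e-01,  1.35048180e-01,
         3.21615503e-01],
       [-9.99999383e-01,  9.99516618e-04,  4.84842200e-04,
        -7.71542976e-02],
       [-6.15383268e-04, -1.35047649e-01, -9.90838914e-01,
         1.56059608e+00],
       [ 0.00000000e+00,  0.00000000e+00,  0.00000000e+00,
         1.00000000e+00]])}
0.1
```

View pics/side0.png

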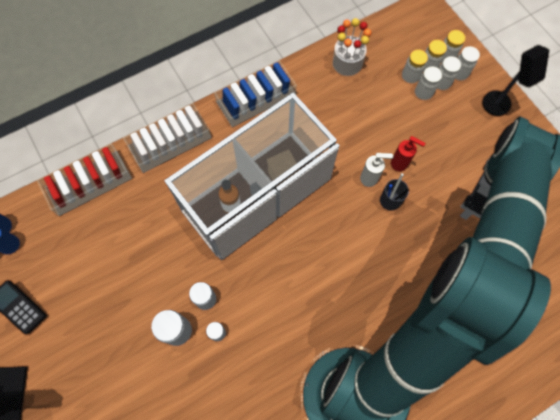

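View pics/top0.png

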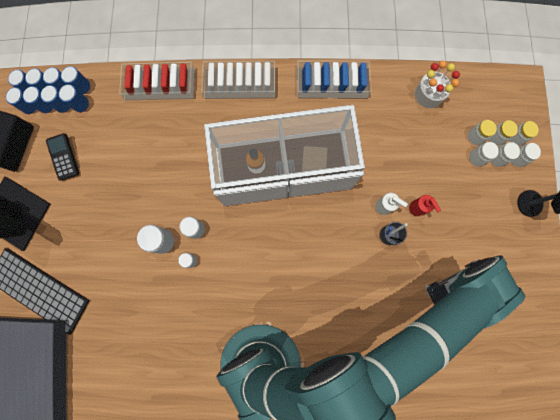

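The side view shows the brown bottle at (229,193), left of the divider at (253,165). In the top view it is at (255,158), with the divider at (283,150) and the box at (314,158). I'll enlarge the case in both views to locate it and confirm which compartment holds the bottle.

```bash
python3 - <<'E'
import cv2
a=cv2.imread("pics/top0.png")[95:215,195:375]; cv2.imwrite("pics/tc.png",cv2.resize(a,None,fx=4.4,fy=4.4,interpolation=cv2.INTER_CUBIC))
a=cv2.imread("pics/side0.png")[90:260,160:345]; cv2.imwrite("pics/sc.png",cv2.resize(a,None,fx=3.5,fy=3.5,interpolation=cv2.INTER_CUBIC))
E
```

```text
(no output)
```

View pics/tc.png

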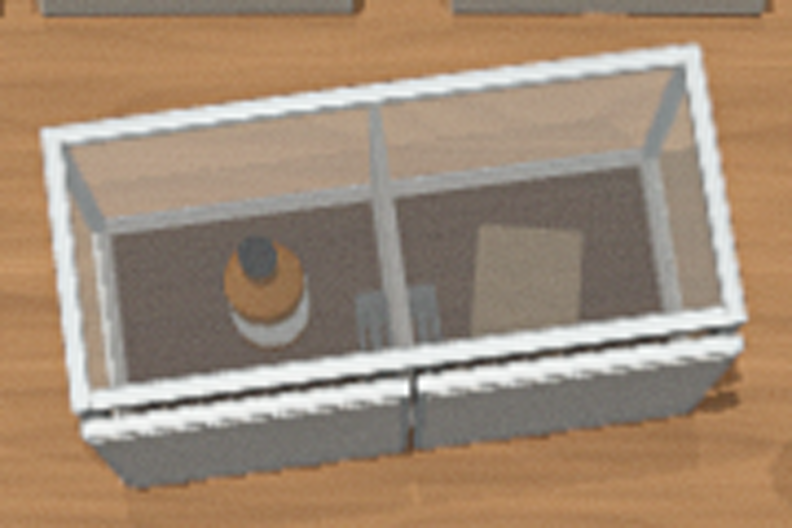

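View pics/sc.png

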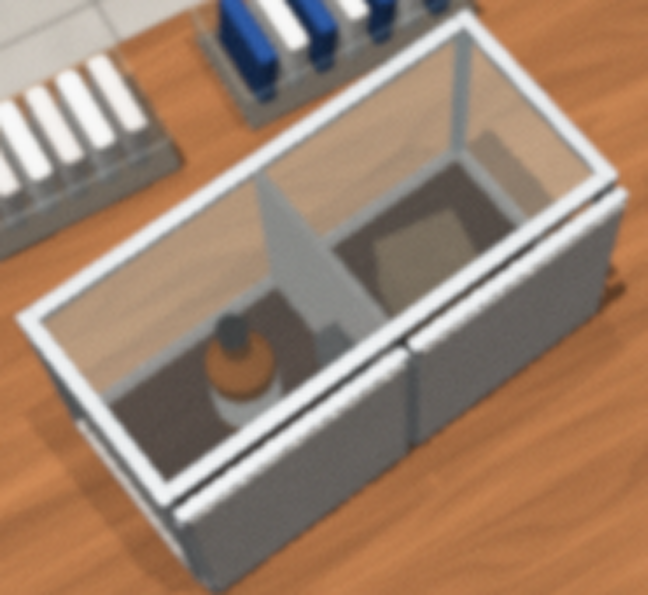

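```bash
cat > h.py <<'E'
import numpy as np, cv2
from plant import *
def proj(n,P):
    i=camera_info(n); T=np.linalg.inv(i["pose"])
    return cv2.projectPoints(np.asarray(P,float).reshape(-1,3),cv2.Rodrigues(T[:3,:3])[0],T[:3,3],i["camera_matrix"],i["D"])[0][:,0]
def unproj(n,uv,z):
    i=camera_info(n); r=cv2.undistortPoints(np.float64([[uv]]),i["camera_matrix"],i["D"])[0,0]
    d=i["pose"][:3,:3]@np.r_[r,1]; o=i["pose"][:3,3]
    return o+d*(z-o[2])/d[2]
def w(p,c):
    a=p[2]; c=np.asarray(c,float); R=np.array([[np.cos(a),-np.sin(a),0],[np.sin(a),np.cos(a),0],[0,0,1]])
    return c@R.T+[p[0],p[1],0]
E
python3 - <<'E'
from h import *
from scipy.optimize import least_squares
C=np.array([[.1,.23,.25],[.1,-.23,.25],[-.1,-.23,.25],[-.1,.23,.25]])
O={"top":(np.array([[42,130],[698,45],[743,318],[80,410]])+.5)/4.4-.5+[195,95],
"side":(np.array([[18,318],[467,12],[617,178],[165,500]])+.5)/3.5-.5+[160,90]}
for ns in(["top"],["side"],["top","side"]):
    r=least_squares(lambda p:np.concatenate([(proj(n,w(p,C))-O[n]).ravel() for n in ns]),[.75,-.08,0])
    print(ns,r.x[:2],np.degrees(r.x[2]),np.round(r.fun,1))
p=r.x; print(p)
print("bottle",unproj("top",(255.5,153),.19))
W=lambda q:w(p,q)
for n,uv,z in(("can mid",(190,227),.115),("big",(152,237),.15),("small",(187,260),.09),("pump",(391,203),.15),("cup",(393,235),.1)):
    q=unproj("top",uv,z); 
    a=p[2]; dx,dy=q[:2]-p[:2]
    print(n,q.round(3),"case",np.round([dx*np.cos(a)+dy*np.sin(a),-dx*np.sin(a)+dy*np.cos(a)],3))
print("hinge",W([-.113,.222,0]),"open edge",W([-.332,.222,0]),"press",W([-.12,.033,.221]))
E
```

```text
['top'] [ 0.69104025 -0.08043407] 7.907715805808626 [ 0.  -0.1  0.2 -0.7  1.   0.3 -1.2  0.3]
['side'] [ 0.68696888 -0.0806417 ] 7.426637986487665 [-0.4 -0.6  0.3 -0.9  0.9 -0.6 -0.7  1.7]
['top', 'side'] [ 0.68897546 -0.08060592] 7.669986500806902 [ 0.2  0.3  0.5  0.2  1.   1.3 -1.4  0.7 -0.7 -0.8 -0.4 -1.5  0.4 -1.5
 -0.7  1.2]
[ 0.68897546 -0.08060592  0.13386652]
bottle [0.68278154 0.00768374 0.19      ]
can mid [0.457 0.223 0.115] case [-0.189  0.332]
big [0.422 0.337 0.15 ] case [-0.209  0.45 ]
small [0.351 0.236 0.09 ] case [-0.292  0.359]
pump [ 0.53  -0.423  0.15 ] case [-0.203 -0.318]
cup [ 0.432 -0.438  0.1  ] case [-0.303 -0.32 ]
hinge [0.54735676 0.12432613 0.        ] open edge [0.33031609 0.09509684 0.        ] press [ 0.56564466 -0.06391721  0.221     ]
```

The bottle is in case y > 0, so I want the left door. Possible mix-ups: the right door at about (330,190) and the gift box at (314,158), both on the other side. Next I'll check that IK covers the whole path.

```bash
cat >> h.py <<'E'
p=np.array([0.689,-0.0806,0.1339]); H=np.array([-.113,.222,0])
def ori(th,s):
    a=p[2]; u=s*(w([0,0,a],[-np.sin(th),-np.cos(th),0])); z=np.array([0,0,-1.])
    return np.c_[u,np.cross(z,u),z]
def pt(th,r,n,z):  # r along door from hinge, n along inner normal from mid-plane
    return w(p,H+[-r*np.sin(th)+n*np.cos(th),-r*np.cos(th)-n*np.sin(th),z])
E
python3 - <<'E'
from h import *
o=monitor.get_obs(); print(o["tool_rot"].round(2) if hasattr(o["tool_rot"],"round") else o["tool_rot"])
for s in(1,-1):
  for th,r,n,z in[(0,.192,-.06,.35),(0,.192,-.06,.222),(0,.192,.0,.222),(.26,.192,.04,.33),(.26,.192,.04,.222),(.8,.19,.015,.222),(1.2,.185,.015,.222),(1.57,.18,.015,.222),(1.57,.18,-.0+.06,.222),(1.57,.15,.06,.222),(1.57,.15,.07,.36)]:
    q=kin.ik(pt(th,r,n,z),ori(th,s)); print(s,th,n,pt(th,r,n,z).round(3),None if q is None else np.round(q))
E
```

```text
[[ 0.44 -0.9  -0.  ]
 [-0.9  -0.44  0.  ]
 [-0.    0.   -1.  ]]
1 0 -0.06 [ 0.514 -0.074  0.35 ] [ 23.   8. -21.  97.   3.  75. -80.]
1 0 -0.06 [ 0.514 -0.074  0.222] [ 21.  14. -19. 107.   5.  60. -82.]
1 0 0.0 [ 0.573 -0.066  0.222] [ 18.  20. -18.  99.   7.  62. -85.]
1 0.26 0.04 [ 0.563 -0.071  0.33 ] [ 18.  14. -17.  92.   4.  74. -97.]
1 0.26 0.04 [ 0.563 -0.071  0.222] [ 16.  19. -15. 100.   5.  61. -98.]
1 0.8 0.015 [ 0.442 -0.034  0.222] [  19.    6.  -20.  117.    2.   58. -130.]
1 1.2 0.015 [0.393 0.022 0.222] [  20.    0.  -28.  122.    0.   58. -159.]
1 1.57 0.015 [0.371 0.085 0.222] None
1 1.57 0.06 [0.377 0.041 0.222] None
1 1.57 0.06 [0.407 0.045 0.222] None
1 1.57 0.07 [0.408 0.035 0.36 ] [  80.  -17.  -73.  108.  -17.   78. -160.]
-1 0 -0.06 [ 0.514 -0.074  0.35 ] [ 40.  10. -40.  96.   7.  76.  96.]
-1 0 -0.06 [ 0.514 -0.074  0.222] [ 40.  17. -42. 106.  13.  61.  91.]
-1 0 0.0 [ 0.573 -0.066  0.222] [ 36.  24. -41.  98.  17.  64.  87.]
-1 0.26 0.04 [ 0.563 -0.071  0.33 ] [ 35.  17. -39.  92.  11.  75.  78.]
-1 0.26 0.04 [ 0.563 -0.071  0.222] [ 35.  22. -39. 100.  15.  63.  74.]
-1 0.8 0.015 [ 0.442 -0.034  0.222] [ 36.   7. -38. 116.   5.  58.  47.]
-1 1.2 0.015 [0.393 0.022 0.222] [ 35.   1. -42. 122.   1.  58.  21.]
-1 1.57 0.015 [0.371 0.085 0.222] [ 33.  -1. -49. 123.  -1.  58.  -8.]
-1 1.57 0.06 [0.377 0.041 0.222] [ 33.  -1. -43. 123.  -1.  58.  -1.]
-1 1.57 0.06 [0.407 0.045 0.222] [ 31.   3. -42. 120.   3.  58.  -5.]
-1 1.57 0.07 [0.408 0.035 0.36 ] [ 35.  -6. -41. 108.  -4.  76.   3.]
```

s=-1 works along the whole path. Next comes the press.

```bash
python3 - <<'E'
from h import *
claw.set_gripper(0.0)
o=monitor.get_obs(); robot.line_to(np.array(o["ee_pos"])+[0,0,.14],feed=.2)
robot.move_to(pt(0,.192,-.06,.36),ori(0,-1))
robot.line_to(pt(0,.192,-.06,.222),feed=.15)
robot.dwell(.2); o=monitor.get_obs(); print(o["time_s"],o["ft_force"],o["opening"])
hit=robot.line_to(pt(0,.192,.012,.222),feed=.03,contact_N=14)
o=monitor.get_obs(); a=p[2]; print(hit,o["time_s"],o["ft_force"],"n=",np.dot(np.array(o["ee_pos"])-pt(0,.192,0,.222),w([0,0,a],[1,0,0])))
robot.line_to(pt(0,.192,-.085,.222),feed=.06)
robot.line_to(pt(0,.192,-.085,.34),feed=.15)
for n in("top","side"):
    im,_=get_image(n); 
    c=im[95:215,195:375] if n=="top" else im[90:260,160:345]
    cv2.imwrite(f"pics/{n}1.png",cv2.resize(c,None,fx=3.2,fy=3.2,interpolation=cv2.INTER_CUBIC)[...,::-1])
print(monitor.get_obs()["time_s"])
E
```

```text
5.5917 [0.13048392 0.07361507 0.34680483] 0.0002210725074278735
True 7.1667 [-5.60458821 -0.74452055  3.94250856] n= -0.010413881794963628
9.6
```

View pics/side1.png

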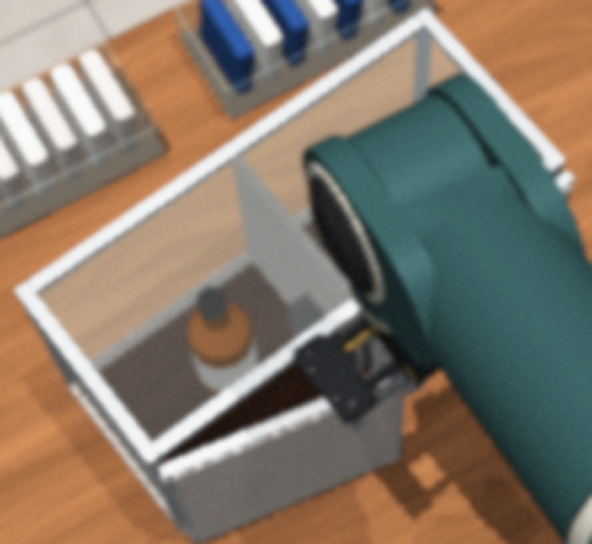

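The side crop shows the left door ajar, with a dark gap from (165,460) to (330,385). The bottle is unmoved. I'll check the gap from the top view.

View pics/top1.png

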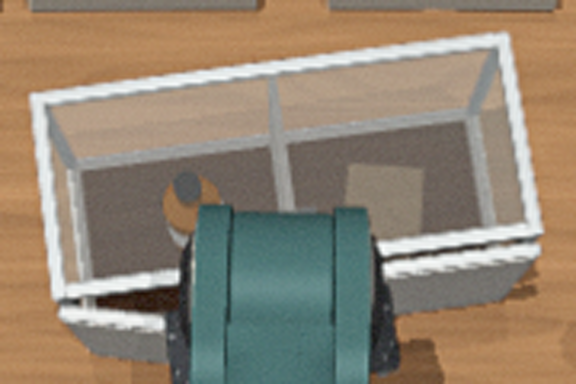

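The right door is shut. The left door leans about 13–15° off the case, which fits 0.26 rad. Next I'll put the finger down into the gap and swing the door, stopping on excess force.

```bash
python3 - <<'E'
from h import *
e=lambda: np.round(monitor.get_obs()["ft_force"],1)
A=w(p,[-.127,.032,.34]); B=w(p,[-.127,.032,.222])
robot.line_to(A,ori(.2,-1),feed=.12)
print("down hit",robot.line_to(B,feed=.08,contact_N=6),e(),monitor.get_obs()["time_s"])
ths=np.linspace(.17,1.57,15)
for th in ths:
    r=np.interp(th,[.2,1.57],[.192,.18])
    h=robot.line_to(pt(th,r,.0155,.222),ori(th,-1),feed=.06,contact_N=15)
    print(round(th,2),h,e(),end=" ")
    if h: break
print(monitor.get_obs()["time_s"])
E
```

```text
down hit False [-0.4 -0.5  0.6] 11.9667
0.17 False [1.1 0.1 0.3] 0.27 False [ 0.2  1.1 -0.1] 0.37 False [ 0.5 -0.4 -0.8] 0.47 False [-0.5  0.1 -0.1] 0.57 False [-0.2  0.2  0. ] 0.67 False [-0.2  0.4  0.4] 0.77 False [1.2 0.3 0.4] 0.87 False [ 1.1 -0.2  0.6] 0.97 False [ 0.1 -0.   0.3] 1.07 False [ 0.2 -0.4 -0.8] 1.17 False [ 0.  -0.3  0.7] 1.27 False [ 0.6 -1.  -0. ] 1.37 False [ 0.4 -0.3 -0.2] 1.47 False [ 0.2 -0.5 -0.2] 1.57 False [ 0.4 -0.9  1.1] 18.65
```

```bash
python3 - <<'E'
from h import *
robot.line_to(pt(1.57,.18,.06,.222),feed=.08)
robot.line_to(pt(1.57,.18,.06,.36),feed=.15)
robot.move_to(np.array([.276,-.50,.36]),np.array(monitor.get_obs()["tool_rot"]))
robot.dwell(.3)
for n in("top","side"):
    im,d=get_image(n); cv2.imwrite(f"pics/{n}2.png",im[...,::-1])
a=cv2.imread("pics/top2.png")[95:275,135:420]; cv2.imwrite("pics/top2c.png",cv2.resize(a,None,fx=2.8,fy=2.8,interpolation=cv2.INTER_CUBIC))
for th in(1.4,1.57,1.7): print(th,(proj("top",[pt(th,.0,0,.246),pt(th,.219,0,.246)])-[135,95])*2.8)
print(monitor.get_obs()["time_s"])
E
```

```text
1.4 [[223.36995537 273.47987566]
 [282.79140882 471.87315191]]
1.57 [[223.36995537 273.47987566]
 [247.88617338 479.59919704]]
1.7 [[223.36995537 273.47987566]
 [220.69120974 481.40319633]]
22.8083
```

View pics/top2c.png

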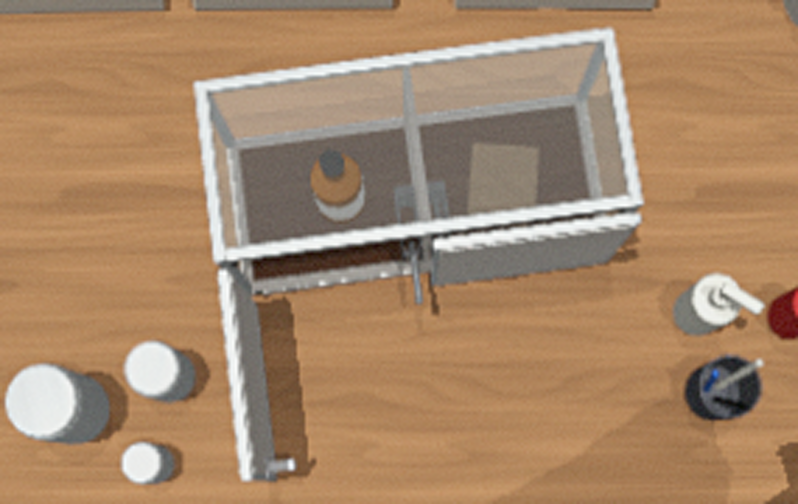

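View pics/side2.png

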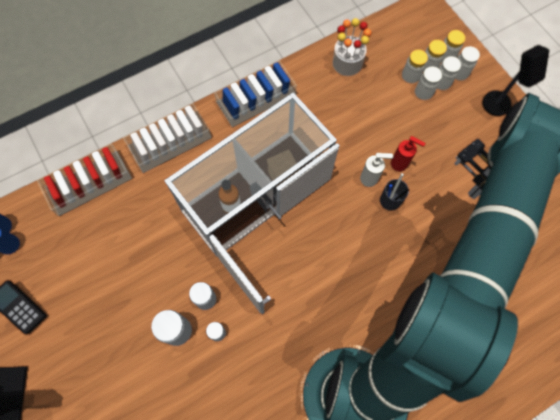

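The crop shows the left door's free edge at (254,478). The prediction for 1.57 rad is (248,480), so the door stands at about 1.55 rad. The right door is shut, and the bottle, box, can, pump and pen cup look unmoved.

```bash
python3 -c "
from plant import *
sign_off()"
```

```text
the job is handed in; nothing more can be done
```

The bottle stands behind the left door, and that door is now wide open. I pressed it near its free edge with the closed fingers until the catch let go, and the spring pushed it ajar. I then lowered the fingers behind its edge, swung it open without pinching it, and moved the arm clear.

- **Door angle:** the last pictures put it at about 1.55 rad, against 1.57 for square.
- **Everything else:** the right door is shut, and by eye the bottle, gift box, can, pump and pen cup look unmoved.
- **Forces:** the press stopped at its 14 N force limit; readings during the swing stayed around 1 N.
- **Time:** 22.8 s of the 58 s allowed.
- **Small disagreement:** the two cameras placed the case about 4 mm and 0.5° apart. I used the combined fit, and the depth at which the press stopped agreed with it to about 1 mm.

No check failed.

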